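# Hang a sprayed sample panel and its stencil up to dry

### The job

Put the freshly sprayed sample panel and its stencil up to dry. Lift the panel's hook over the lip of the drying rail, beside the panel already hanging there, and lower it until it sits fully down on the lip, its foot in the channel behind, before you let go. Then hang the stencil by its eye on the steel peg at the end of the rail, and leave the other panel, spray can, jar and carton where they are.

Things in the scene. Friction and masses are not known exactly. Their poses are not given: they have to be found in the camera images.
- carrier_tab (a point): Centre of the loose carrier's grip tab, an upright steel block 10 (x) x 30 (y) x 50 (z) mm; grip it across either. At the start the carrier (0.18-0.33 kg) stands in the larger slotted stand. Frame: z up, x from the painted face towards the hook's foot, y along the hook's width. A bridge 38 (x -16 to +22) x 40 (y) mm lies under the tab, top 25 mm and underside 33 mm below this point.
- carrier_throat (a point): Middle of the hook's throat, on the bridge's underside, 33 mm below and 2 mm to +x of the tab's centre; same axes. The throat opens down and is 20 mm wide (x -10 to +10), between the strap that holds the panel (-x) and the foot (+x), 10 mm thick, reaching 22 mm below this point. Seated, this point lies on the lip's top and the panel hangs plumb.
- carrier: The carrier by the middle of its panel's bottom edge (origin), 165 mm below and 12 mm to -x of the tab's centre; axes as the tab's. Panel: plywood 10 (x) x 80 (y) x 110 (z) mm, painted on its -x face. It stands 40 mm deep in its stand's slot with 1 mm play, so it may lean by 0.06 rad: lift it straight up at least 45 mm.
- lip (a point): Middle of the top edge of the drying rail's lip, 200 mm above the table. Fixed aluminium channel on two wooden posts. z up, y along the rail, x across it from lip to channel (away from the robot). Lip 10 mm thick (x -5 to +5), 400 mm long; the channel behind is 35 mm wide, its floor 30 mm and its back wall 10 mm below the lip's top. Hang the carrier square, panel at -x, within 180 mm of the middle.
- hung: Bystander: the other carrier, of the same shape and size, hanging on the lip square to it, up to 100 mm either side of the rail's middle. Origin: middle of its panel's bottom edge, 68 mm above the table; panel 80 mm wide (y -40 to +40), tab top 190 mm above the origin. Keep the two panels clear of each other (about 40 mm apart is ample).
- stencil_grip (a point): Centre of the black plastic grip block, 12 (x) x 40 (y) x 36 (z) mm, on top of the loose stencil (65-105 g) standing in the smaller slotted stand; grip it across either. z up, x normal to the plate (along the eye's axis), y along its width. Below the block: an aluminium plate 6 (x) x 40 (y) x 80 (z) mm.
- stencil_eye (a point): Centre of the stencil's eye, a round hole of 26 mm diameter through the plate along x, 36 mm straight below the centre of the grip block; same axes. The two narrow slots lower down are only the stencil's pattern.
- stencil: The stencil by the middle of its bottom edge (origin), 98 mm below the grip block's centre; same axes. It stands 26 mm deep in its stand's slot with 1 mm play: lift it straight up at least 30 mm.
- peg (a point): Middle of the level steel peg on the post at the rail's -y end, 135 mm above the table; axes as the lip's. 8 mm in diameter, it points to -x (to the robot): from the post's face at x +30 mm to x -28 mm, then turns up to a tip at x -38 mm, 10 mm above the axis. Post top and channel lie 30 to 65 mm above the axis. Hung, the eye's centre is 9 mm below the axis, the plate across the peg.
- panel_stand: Fixed slotted wooden stand, 70 x 103 x 52 mm, that holds the carrier at the start. Origin: centre of its underside; slot along y, slot floor 12 mm high.
- stencil_stand: Fixed slotted wooden stand, 70 x 63 x 38 mm, that holds the stencil at the start. Origin: centre of its underside; slot along y, slot floor 12 mm high.
- can: Bystander: upright spray can, 64 mm diameter, 185 mm high; origin at the centre of its underside.
- jar: Bystander: lidded jar, 66 mm diameter, 75 mm high; origin at the centre of its underside.
- carton: Bystander: cardboard carton 90 x 60 x 80 mm; origin at the centre of its underside.
Mind the look-alikes: they are no part of the job. What is shaped like the stencil but green is not meant.

How it is judged:
By the outcome, as a careful person would: the job done as asked, in the order asked, and still so for the second after the job is handed in, with the robot touching nothing.
It also fails if it takes over 67 s, if anything falls off the work surface, if the arm or the gripper's body presses on something with over 40 N, if the wrist force passes 120 N, or if a joint passes its speed limit or range.

### The arm

A 7-joint arm with a two-finger parallel gripper is mounted at the origin on the work surface. World frame = base frame: x ahead of the robot, y to its left, z up, the work surface at z = 0. Lengths are in m, angles in rad, forces in N, time in s.
With the tool pointing down it reaches from about 0.4 to 0.9 m from the base axis. Payload 5.6 kg.
Tool frame: the origin (TCP) lies midway between the tips of the shut fingers; the grasp point (between the pads) lies 19 mm behind it; y points along the fingers, z is the direction in which the jaws open and shut, and the axes are right-handed (so a half turn about y gives the same grasp; the last joint's range is limited). The gripper opens to 92 mm and grips with 3 to 60 N. Pads are 20 mm wide; open, the fingers measure 128 mm over their backs; the gripper's body (75 mm by 189 mm) begins 69 mm behind the grasp point.
Start: joints at [1.273, 0.468, -0.012, 1.603, 0.006, 1.071, -0.056], TCP at [0.164, -0.629, 0.215] pointing down, gripper open.
Joint ranges: [-2.53, 2.53], [-0.31, 2.02], [-1.57, 1.55], [0.28, 2.44], [-1.29, 4.43], [0.15, 1.84], [-2.92, 2.92]. Speed limits (rad/s): [2.57, 2.57, 3.14, 3.14, 3.14, 3.14, 3.14].

### API

Orientations are given as a 3x3 rotation matrix whose columns are the frame's x, y, z axes.
In Python, from station import env, effector, solver, viewer, workorder, search_frame, tip_of gives the robot as it stands. Calls block until the motion is done:
- env.reach(position, orientation): joint-space move of the TCP to a pose.
- env.movel(position, frame=None, rate=0.15): straight line of the TCP; frame=None keeps the orientation; rate is the mean speed in m/s.
- env.goto_joints(angles): joint-space move.
- effector.release() and effector.grasp(squeeze=None): open the fingers fully, or close them until they stop; squeeze is the grip in N (None keeps the last).
- env.pause(seconds).
- solver.inverse_kinematics(position, orientation): joint angles nearest the present ones, or None.
- env.sense(): the state.
- viewer.read_camera(name): name is "side" or "top" or "wrist"; returns (picture, depth): 420x560x3 uint8, red, green, blue; 420x560 float32, m along the optical axis (not along the pixel's ray), 0 where there is no reading.
- viewer.camera_info(name): a dict with "intrinsics" (3x3 intrinsics, pixels), "dist_coeffs" ([k1, k2, p1, p2, k3] as OpenCV has them; the pictures are not rectified), "eye" and "rotation" of the camera in the world; the wrist camera has in their place "T_tool_cam" (4x4, takes a point from camera to tool coordinates, whose origin is the TCP and whose axes are the tool frame's). Camera axes: x right, y up, looking along -z (the intrinsics and any distortion apply to the point x, -y, -z); pixel columns grow to the right and rows downward; lengths in m; the calibration is good to about 2 mm. A picture is of the moment at which its call begins: read the wrist's pose just before it. camera_info takes no time and is no camera call.
A pose or a line that the arm cannot do raises env.PlanningError and nothing moves.
- workorder.finish_job(): hands the job in, once; it reports no verdict.
Trained networks look in the newest picture that a camera, given by its name, has taken for a name from the list of things; names that differ only in an ending like _2 or _b are one class to them, and where a whole thing is asked for, a point or a joint stands for the part that bears it (a point fixed in the world has none). Each returns a list of dicts, best first, with "score" (0 to 1); they miss things now and then, are a little off and sometimes report something else, mostly with a low value. They report only what shows in the picture. A call takes as long as a camera call. They do not tell look-alikes from the thing itself.
- search_frame(camera, name): "at" ([x, y, z] in m, in world coordinates, good to about 4 mm: the middle of the surface that is visible of it).
- tip_of(camera, name): "at" ([x, y, z] in m, in world coordinates, good to about 4 mm: a listed point, or the origin of a listed thing).
The state is a dict: "t": time; "joint_positions": joint angles; "joint_velocities": joint speeds; "tau": joint torques, N m; "ee_pos": TCP position; "tcp_rot": TCP orientation; "wrist_force": force on the tool from outside, world axes, zero at the start; "moment": the same for the moment, N m; "gripper_width": finger opening in m.
Only numpy, scipy, OpenCV 4.12 (cv2) and the standard library are available. Lean on these libraries where they do the work, as an engineer would, in place of code of your own. Each camera call takes 0.05 s, during which the arm holds its last target. There are 200 camera calls.

## Working session

There is one attempt and no reset: what is moved stays moved. The work goes in short steps, each a Python script; the robot and the scene stay as the last script left them, time stands still between calls to the robot, and variables do not carry over. Pictures are saved under pics/ and viewed, on a budget of 10 in all, crops included, one or two more only if the job needs it, and the job is handed in when it is done.

```bash
ls; mkdir -p pics; cat > h.py <<'E'
import numpy as np, cv2
from station import env, effector, solver, viewer, workorder, search_frame, tip_of
np.set_printoptions(precision=4, suppress=True)
def cam(name):
    s=env.sense(); rgb,d=viewer.read_camera(name); c=viewer.camera_info(name)
    K=np.array(c["intrinsics"]); dist=np.array(c["dist_coeffs"],float)
    if "eye" in c: R=np.array(c["rotation"]); e=np.array(c["eye"])
    else:
        T=np.array(c["T_tool_cam"]); Rt=np.array(s["tcp_rot"]); R=Rt@T[:3,:3]; e=np.array(s["ee_pos"])+Rt@T[:3,3]
    return rgb,d,K,dist,R,e
def cloud(v):
    rgb,d,K,dist,R,e=v
    h,w=d.shape; uv=np.stack(np.meshgrid(np.arange(w),np.arange(h)),-1).reshape(-1,1,2).astype(float)
    n=cv2.undistortPoints(uv,K,dist).reshape(h,w,2)
    p=np.stack([n[...,0]*d,-n[...,1]*d,-d],-1)@R.T+e
    p[d==0]=np.nan
    return p
def proj(v,P):
    rgb,d,K,dist,R,e=v
    q=(np.atleast_2d(P)-e)@R; q=q*[1,-1,-1]
    return cv2.projectPoints(q,np.zeros(3),np.zeros(3),K,dist)[0].reshape(-1,2)
def save(img,fn): cv2.imwrite("pics/"+fn,cv2.cvtColor(img,cv2.COLOR_RGB2BGR))
E
python3 - <<'E'
from h import *
s=env.sense(); print(s["t"],s["ee_pos"],s["tcp_rot"])
for n in ["side","top"]:
    v=cam(n); save(v[0],n+"0.png"); np.savez(n+"0.npz",rgb=v[0],p=cloud(v),d=v[1]); print(n,v[5],-v[4][:,2])
    for k in ["carrier_tab","lip","hung","stencil_grip","stencil_eye","peg","panel_stand","stencil_stand","can","jar","carton"]:
        for r in tip_of(n,k): print(n,k,np.array(r["at"]),round(r["score"],2),proj(v,r["at"])[0].round())
E
```

```text
pics
0.0 [ 0.1636 -0.6285  0.2136] [[-0.9677 -0.0006  0.252 ]
 [-0.252   0.0017 -0.9677]
 [ 0.0001 -1.     -0.0018]]
side [0.0905 1.0721 0.7819] [ 0.3194 -0.8083 -0.4946]
side carrier_tab [ 0.4547 -0.1791  0.1788] 0.77 [316. 173.]
side carrier_tab [ 0.3721 -0.3452 -0.0021] 0.29 [347. 202.]
side lip [0.6548 0.0261 0.2002] 0.55 [234. 183.]
side hung [ 0.637  -0.0667  0.0701] 0.68 [253. 207.]
side hung [0.4388 0.1171 0.0109] 0.2 [289. 264.]
side stencil_grip [0.4365 0.1231 0.1073] 0.6 [289. 239.]
side stencil_grip [0.3433 0.0865 0.1   ] 0.57 [324. 241.]
side stencil_eye [0.341  0.0866 0.0582] 0.65 [324. 253.]
side stencil_eye [0.4323 0.1178 0.0697] 0.6 [291. 249.]
side stencil_eye [ 0.3706 -0.3442 -0.0018] 0.47 [348. 202.]
side peg [ 0.6064 -0.2072  0.1374] 0.93 [276. 173.]
side panel_stand [ 0.4329 -0.183   0.0002] 0.88 [320. 219.]
side stencil_stand [0.4386 0.1155 0.0023] 0.83 [289. 266.]
side can [ 0.4021  0.3306 -0.0015] 0.65 [273. 319.]
side jar [ 0.3722 -0.344  -0.0008] 0.92 [347. 202.]
side carton [ 0.6219  0.4432 -0.0004] 0.87 [176. 324.]
top [0.3595 0.0224 1.232 ] [ 0.1284  0.0
[... 238 characters left out ...]
0.4282 0.1184 0.1115] 0.6 [255. 237.]
top stencil_grip [0.3475 0.0882 0.0974] 0.45 [267. 268.]
top stencil_eye [0.3391 0.0849 0.0607] 0.65 [268. 271.]
top stencil_eye [0.4325 0.1196 0.0752] 0.55 [256. 236.]
top stencil_eye [ 0.4335  0.1177 -0.0019] 0.27 [258. 238.]
top peg [ 0.6078 -0.2112  0.1351] 0.56 [379. 168.]
top panel_stand [ 0.4336 -0.1803  0.0014] 0.73 [361. 237.]
top stencil_stand [0.4335 0.1218 0.0009] 0.95 [257. 237.]
top stencil_stand [ 0.6078 -0.2093  0.136 ] 0.75 [379. 168.]
top can [ 0.4054  0.3322 -0.0006] 0.74 [185. 247.]
top jar [ 0.3745 -0.3411  0.0001] 0.63 [416. 257.]
top carton [0.6204 0.4419 0.0013] 0.93 [151. 175.]
top carton [ 0.4516 -0.1722  0.1419] 0.3 [367. 227.]
```

```bash
python3 - <<'E'
import cv2,numpy as np
a=cv2.imread('pics/side0.png');b=cv2.imread('pics/top0.png')
A=cv2.resize(a[140:340,150:420],(800,593),interpolation=cv2.INTER_CUBIC)
B=cv2.resize(b[110:310,150:420],(800,593),interpolation=cv2.INTER_CUBIC)
cv2.imwrite('pics/sideA.png',A);cv2.imwrite('pics/topA.png',B)
E
```

```text
(no output)
```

View pics/sideA.png

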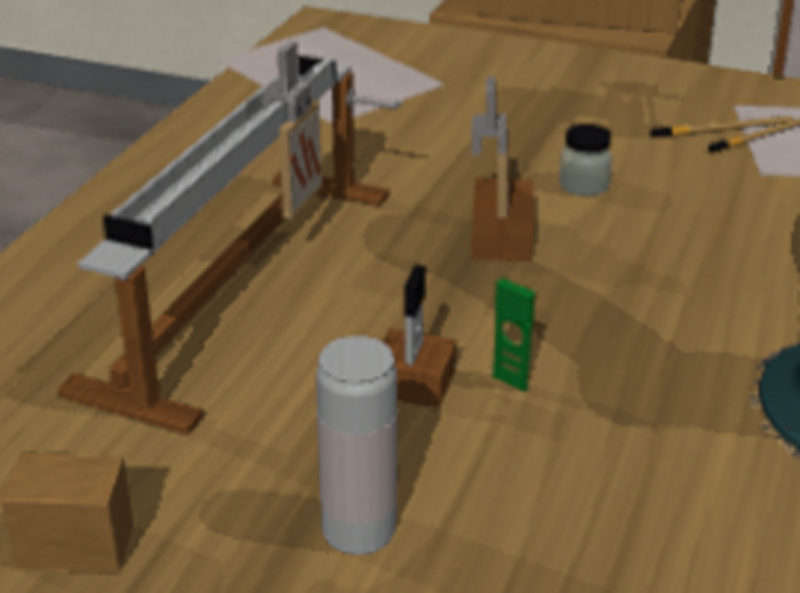

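View pics/topA.png

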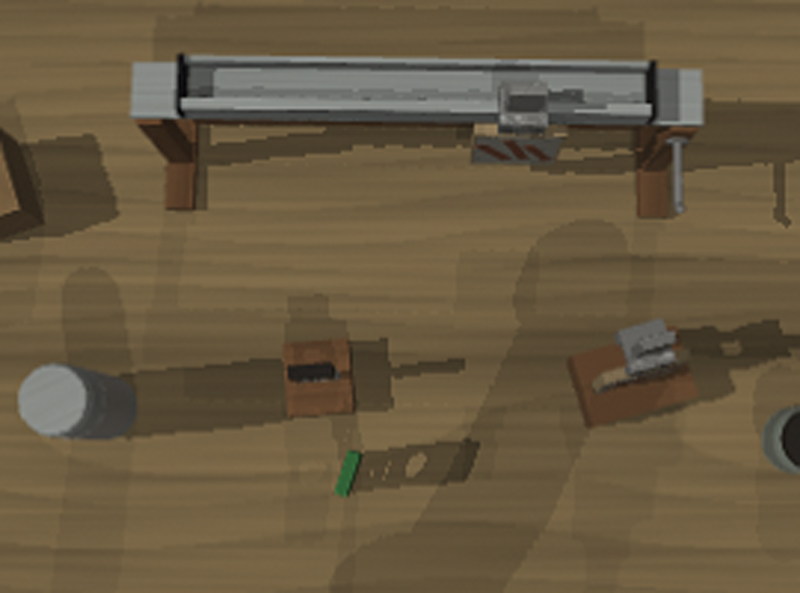

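The side crop shows two stencil shapes. The one with the black grip stands in the small stand at crop (415,290), raw (289,239). A green one stands free at crop (515,335), raw (324,241), and is the look-alike. The black-gripped one is meant. The carrier at crop (490,150) has its foot towards the rail. The top view shows the rail with the hung panel at (520,110), the peg at (678,175) and about 13° of yaw on the panel stand.

```bash
python3 - <<'E'
from h import *
print(np.array(viewer.camera_info("wrist")["T_tool_cam"]),np.array(viewer.camera_info("wrist")["intrinsics"])[:2])
T=np.load("top0.npz")["p"].reshape(-1,3); S=np.load("side0.npz")["p"].reshape(-1,3)
def sel(P,c,r,z0,z1):
    with np.errstate(invalid='ignore'):
        return P[(np.hypot(P[:,0]-c[0],P[:,1]-c[1])<r)&(P[:,2]>z0)&(P[:,2]<z1)]
def pca(q):
    m=q.mean(0); w,V=np.linalg.eigh(np.cov((q-m).T)); d=V[:,-1]; d=d*np.sign(d[1]); return m,d,np.sqrt(w)
for n,P in(("top",T),("side",S)):
    for k,c,r,z in [("pstand",(.4335,-.181),.07,(.044,.06)),("tab",(.455,-.175),.04,(.185,.22)),("bridge",(.455,-.175),.05,(.135,.172)),("panel",(.437,-.18),.06,(.065,.13)),("sstand",(.434,.12),.06,(.032,.043)),("grip",(.434,.12),.04,(.09,.14)),("hungtab",(.65,-.065),.05,(.215,.28))]:
        q=sel(P,c,r,*z)
        if len(q)<5: print(n,k,len(q)); continue
        m,d,w=pca(q[:,:2]); box=cv2.minAreaRect(q[:,:2].astype(np.float32))
        print(n,k,len(q),q.mean(0),"yaw",np.arctan2(-d[0],d[1]).round(3),"z98",np.percentile(q[:,2],[50,98]),box)
    q=P[(P[:,0]>.6)&(P[:,0]<.75)&(P[:,1]>-.19)&(P[:,1]<.25)&(P[:,2]>.19)&(P[:,2]<.21)]
    q=q[(q[:,1]<-.12)|(q[:,1]>0)]; q=q[np.abs(q[:,0]-.654)<.02]
    m,d,w=pca(q[:,:2]); print(n,"lip",len(q),q.mean(0),"dir",d,"yaw",np.arctan2(-d[0],d[1]),q[:,1].min(),q[:,1].max(),w)
E
```

```text
[[ 0.0007 -0.9692 -0.2462 -0.0683]
 [ 0.0002  0.2462 -0.9692 -0.1706]
 [ 1.      0.0006  0.0004  0.0003]
 [ 0.      0.      0.      1.    ]] [[294.5098   0.     273.4523]
 [  0.     294.5098 210.3761]]
top pstand 611 [ 0.4235 -0.1754  0.0516] yaw 0.009 z98 [0.0516 0.0561] ((0.4320715665817261, -0.1808190941810608), (0.0700891837477684, 0.10520084202289581), 15.828289985656738)
top tab 59 [ 0.4511 -0.1735  0.1997] yaw 0.258 z98 [0.2008 0.2041] ((0.45159387588500977, -0.1747249811887741), (0.010442796163260937, 0.030548209324479103), 15.777870178222656)
top bridge 192 [ 0.4506 -0.1721  0.1506] yaw -1.068 z98 [0.1509 0.1621] ((0.45120498538017273, -0.17472803592681885), (0.040392808616161346, 0.04125778004527092), 16.27504539489746)
top panel 120 [ 0.4325 -0.1733  0.1091] yaw 0.242 z98 [0.1196 0.1266] ((0.4347859025001526, -0.17890408635139465), (0.07535436749458313, 0.04566885903477669), 78.8082275390625)
top sstand 455 [0.4319 0.1182 0.0377] yaw 1.515 z98 [0.0378 0.042 ] ((0.43292585015296936, 0.1193399578332901), (0.07036461681127548, 0.0632905513048172), 4.7956953048706055)
top grip
[... 1172 characters left out ...]
00209045), 61.94605255126953)
side sstand 259 [0.4267 0.123  0.0381] yaw 0.858 z98 [0.0382 0.0421] ((0.43378522992134094, 0.12260909378528595), (0.07144126296043396, 0.0679466500878334), 7.004251003265381)
side grip 112 [0.4324 0.1295 0.1157] yaw -0.029 z98 [0.1187 0.1297] ((0.4341212511062622, 0.12475347518920898), (0.013675026595592499, 0.04494103416800499), 2.462775230407715)
side hungtab 90 [ 0.6479 -0.0589  0.2384] yaw -0.127 z98 [0.2383 0.2577] ((0.6492480039596558, -0.06207473576068878), (0.03525862470269203, 0.011390374042093754), 88.3174819946289)
side lip 331 [0.6539 0.0912 0.1977] dir [0.0159 0.9999] yaw -0.015876803060967035 -0.1764859729727939 0.23674513968035682 [0.0048 0.1181]
```

```bash
cat >> h.py <<'E'
def tool(yaw, s=1, tilt=0):
    """jaw axis s*(cos yaw, sin yaw, 0), pointing down; tilt (rad) leans the top of the tool towards the jaw axis"""
    z=s*np.array([np.cos(yaw),np.sin(yaw),0]); y=np.array([0,0,-1.])
    y,z=y*np.cos(tilt)-z*np.sin(tilt), z*np.cos(tilt)+y*np.sin(tilt)
    return np.column_stack([np.cross(y,z),y,z])
E
python3 - <<'E'
from h import *
ik=solver.inverse_kinematics
r=-.0157
for nm,p,yw in [("tab",(.4516,-.1745,.158),.275),("tabhi",(.4516,-.1745,.30),.275),("place",(.65,.07,.214),r),("placehi",(.65,.07,.28),r),("pre",(.54,.07,.28),r),("sten",(.4327,.119,.095),.08+np.pi/2),("pegp",(.6,-.209,.145),r+np.pi/2),("pegpre",(.54,-.209,.16),r+np.pi/2),("view",(.53,-.17,.30),r),("view2",(.53,-.17,.30),r+np.pi/2)]:
    for s in (1,-1):
        q=ik(np.array(p),tool(yw,s)); print(nm,s,None if q is None else np.array(q))
E
```

```text
tab 1 [ 0.8019  0.3311 -0.5879  2.0215  0.2411  0.856   0.3547]
tab -1 [ 0.3472  0.2667 -0.0549  2.0494  0.0197  0.8259 -2.5857]
tabhi 1 [ 0.845   0.1509 -0.5976  1.8622  0.0926  1.1559  0.4903]
tabhi -1 [ 0.4651  0.1107 -0.1788  1.8838  0.0215  1.1489 -2.5881]
place 1 [ 0.3344  0.5915 -0.7206  1.5575  0.4148  1.1506 -0.489 ]
place -1 [ 0.6074  0.9055 -1.3284  1.5402  0.8867  1.4001  2.3381]
placehi 1 [ 0.3448  0.5364 -0.7414  1.4839  0.3703  1.2652 -0.4539]
placehi -1 [ 0.602   0.8157 -1.3249  1.4676  0.7899  1.4649  2.4019]
pre 1 [ 0.5172  0.3627 -0.8835  1.746   0.3016  1.176  -0.4679]
pre -1 [ 0.7519  0.5748 -1.3074  1.7352  0.5779  1.2901  2.4392]
sten 1 [ 0.5679  0.6238 -1.1322  2.125   0.7571  0.8788  0.6293]
sten -1 [ 0.2992  0.4344 -0.7558  2.1375  0.4478  0.7297 -2.2428]
pegp 1 [ 0.7704  0.6321 -0.6922  1.6643  0.4602  1.0143  1.4799]
pegp -1 [ 0.4418  0.531  -0.2168  1.6877  0.1355  0.9376 -1.4129]
pegpre 1 [ 0.8503  0.524  -0.7097  1.7942  0.4052  0.9741  1.5294]
pegpre -1 [ 0.4962  0.427  -0.2349  1.8175  0.1223  0.9111 -1.3799]
view 1 [ 0.7245  0.2934 -0.5802  1.7051  0.1714  1.1941  0.0849]
view -1 [-0.735   0.5021  1.3672  1.7888 -0.514   1.2822 -2.3935]
view2 1 [ 0.8743  0.3379 -0.7799  1.6964  0.2517  1.2111  1.5883]
view2 -1 [ 0.5262  0.2574 -0.3322  1.7174  0.0898  1.1817 -1.4164]
```

```bash
python3 - <<'E'
from h import *
def look(nm,names):
    env.pause(.2); v=cam("wrist"); save(v[0],nm+".png"); np.savez(nm+".npz",rgb=v[0],p=cloud(v),d=v[1],R=v[4],e=v[5])
    print(nm,env.sense()["t"],env.sense()["ee_pos"])
    for k in names:
        for r in tip_of("wrist",k): print(k,np.array(r["at"]),round(r["score"],2),proj(v,r["at"])[0].round())
env.reach(np.array([.55,-.12,.32]),tool(-.0157+np.pi/2))
look("w_peg",["peg","lip","hung"])
env.reach(np.array([.4516,-.1745,.30]),tool(.275))
look("w_tab",["carrier_tab","carrier_throat","panel_stand"])
a=cv2.imread("pics/w_peg.png");b=cv2.imread("pics/w_tab.png")
cv2.imwrite("pics/w2.png",cv2.resize(np.hstack([a,b]),(800,300)))
E
```

```text
w_peg 3.7583 [ 0.5499 -0.1205  0.3199]
peg [ 0.6095 -0.2073  0.1407] 0.84 [206. 243.]
hung [ 0.6433 -0.0651  0.0669] 0.92 [311. 245.]
w_tab 5.1 [ 0.452  -0.1742  0.2999]
carrier_tab [ 0.4518 -0.1782  0.1778] 0.63 [273. 209.]
carrier_throat [ 0.4566 -0.1776  0.147 ] 0.65 [277. 203.]
carrier_throat [ 0.6388 -0.0639  0.0702] 0.27 [429. 148.]
panel_stand [ 0.4255 -0.1798 -0.0001] 0.8 [257. 179.]
```

View pics/w2.png

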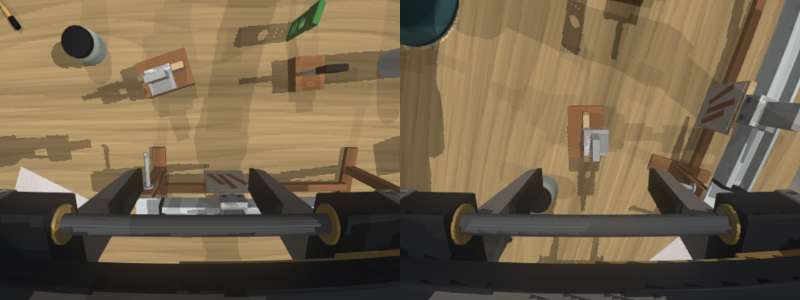

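The left half (peg view) shows the peg at (147,170), with the hung panel at (225,180) and the black-gripped stencil at (310,70). The right half shows the carrier tab at (595,145) with its foot to the right, towards the rail.

```bash
python3 - <<'E'
from h import *
def sel(P,c,r,z0,z1):
    P=P.reshape(-1,3); return P[(np.hypot(P[:,0]-c[0],P[:,1]-c[1])<r)&(P[:,2]>z0)&(P[:,2]<z1)]
for nm in ("w_tab",):
    P=np.load(nm+".npz")["p"]
    for k,c,r,z in [("tabtop",(.4516,-.1745),.04,(.192,.215)),("bridge",(.4516,-.1745),.05,(.143,.16)),("paneltop",(.437,-.178),.06,(.112,.135)),("pstand",(.4325,-.181),.075,(.046,.057))]:
        q=sel(P,c,r,*z); print(k,len(q),q.mean(0),np.median(q[:,2]),cv2.minAreaRect(q[:,:2].astype(np.float32)))
P=np.load("w_peg.npz")["p"]
q=sel(P,(.607,-.21),.06,.11,.163); 
q=q[(abs(q[:,1]+.208)<.02)]
print("peg",len(q)); 
for x in np.arange(.56,.65,.006):
    s=q[abs(q[:,0]-x)<.003]
    if len(s): print(round(x,3),len(s),s.mean(0),np.percentile(s[:,2],[5,95]),s[:,1].min(),s[:,1].max())
T=np.load("top0.npz")["p"]; q=sel(T,(.607,-.21),.06,.11,.163);q=q[(abs(q[:,1]+.208)<.02)]
for x in np.arange(.56,.65,.006):
    s=q[abs(q[:,0]-x)<.003]
    if len(s): print("top",round(x,3),len(s),s.mean(0),s[:,2].max())
# lip cross-section, top view & wrist
for n,P in (("top",T),("wp",P),("side",np.load("side0.npz")["p"]),("wt",np.load("w_tab.npz")["p"])):
    P=P.reshape(-1,3)
    for y0,y1 in((-.16,-.12),(0,.04),(.05,.09),(.12,.2)):
        s=P[(P[:,1]>y0)&(P[:,1]<y1)&(P[:,0]>.62)&(P[:,0]<.71)&(P[:,2]>.15)]
        t=s[(s[:,2]>.194)&(s[:,0]<.675)]
        if len(t)>5: print(n,y0,len(t),"x5-95",np.percentile(t[:,0],[2,50,98]),"z",np.median(t[:,2]))
E
```

```text
tabtop 349 [ 0.4516 -0.173   0.2015] 0.20162741358413966 ((0.4518187940120697, -0.17364659905433655), (0.009578632190823555, 0.029662281274795532), 15.738603591918945)
bridge 904 [ 0.4521 -0.1713  0.1516] 0.15172645212332056 ((0.45211437344551086, -0.17397665977478027), (0.037656914442777634, 0.040509454905986786), 16.441967010498047)
paneltop 292 [ 0.4352 -0.1694  0.1226] 0.12259318106151987 ((0.4497072994709015, -0.17481134831905365), (0.03966837003827095, 0.08007185161113739), 14.882546424865723)
pstand 2158 [ 0.4216 -0.171   0.0525] 0.052577530830049624 ((0.43176108598709106, -0.17942747473716736), (0.07013282179832458, 0.10183972865343094), 15.885327339172363)
peg 623
0.572 29 [ 0.5727 -0.2078  0.1438] [0.1414 0.1456] -0.2115032795871049 -0.20449594465897442
0.578 22 [ 0.5783 -0.2074  0.1409] [0.1369 0.1446] -0.21223192530532628 -0.20448500597349056
0.584 28 [ 0.5839 -0.2077  0.1389] [0.1368 0.1401] -0.21089750143506952 -0.20478897946879665
0.59 27 [ 0.59   -0.2084  0.1384] [0.1369 0.1404] -0.21182279382679267 -0.20504433090695667
0.596 33 [ 0.5959 -0.2079  0.1384] [0.1357 0.140
[... 1647 characters left out ...]
08754953613
top 0.05 62 x5-95 [0.6479 0.6527 0.658 ] z 0.19973722125866467
top 0.12 144 x5-95 [0.6495 0.6544 0.6598] z 0.1996428158073884
wp -0.16 348 x5-95 [0.6431 0.647  0.6526] z 0.19989110073788574
wp 0.05 20 x5-95 [0.6476 0.6482 0.6503] z 0.19783098339796495
side -0.16 23 x5-95 [0.646  0.6478 0.6545] z 0.20048570185731363
side 0 32 x5-95 [0.6479 0.651  0.6584] z 0.200485162339598
side 0.05 36 x5-95 [0.6486 0.6519 0.6599] z 0.20025450867391598
side 0.12 76 x5-95 [0.6499 0.654  0.6612] z 0.20060151392527636
wt -0.16 495 x5-95 [0.6431 0.6466 0.6534] z 0.1998163323593944
wt 0 628 x5-95 [0.6461 0.6495 0.6568] z 0.19970538815153785
wt 0.05 225 x5-95 [0.6471 0.6485 0.6545] z 0.1987121241939931
```

```bash
python3 - <<'E'
from h import *
c=np.array([.4506,-.1741,.1766]); R=tool(.277,1,.05); p=c+.017*R[:,1]
env.movel(p-.10*R[:,1],R,rate=.15)
env.movel(p,R,rate=.12)
effector.grasp(40); s=env.sense(); print(s["t"],s["gripper_width"],s["ee_pos"],s["wrist_force"])
env.movel(p+[0,0,.06],R,rate=.1); s=env.sense(); print(s["t"],s["gripper_width"],s["wrist_force"])
env.movel(p+[0,0,.115],tool(.277),rate=.15)
env.reach(np.array([.55,.07,.27]),tool(-.02)); env.pause(.3)
s=env.sense(); print(s["t"],s["ee_pos"],s["wrist_force"],s["moment"]); print(s["tcp_rot"])
v=cam("side"); save(v[0],"s1.png"); np.savez("s1.npz",p=cloud(v)); 
for k in["carrier_tab","carrier_throat","carrier"]:
    for r in tip_of("side",k): print(k,np.array(r["at"]),round(r["score"],2),proj(v,r["at"])[0].round())
save(cv2.resize(v[0][100:280,160:400],(800,600),interpolation=cv2.INTER_CUBIC),"s1c.png")
E
```

```text
7.8667 0.010092689945920913 [ 0.4502 -0.1742  0.1596] [ 1.7945  0.5264 -1.4362]
8.6167 0.009732980103978306 [-0.2886 -0.3488 -3.0663]
10.4667 [0.5501 0.0688 0.2701] [-0.644  -0.1934 -3.2442] [-0.0732 -0.0335  0.0308]
[[-0.0218  0.0002  0.9998]
 [-0.9998 -0.0004 -0.0218]
 [ 0.0004 -1.      0.0002]]
carrier_tab [0.5497 0.0662 0.2879] 0.76 [259. 166.]
carrier_tab [0.4322 0.1177 0.0702] 0.24 [291. 249.]
carrier_throat [0.5566 0.0691 0.2555] 0.79 [256. 177.]
carrier [0.5386 0.0664 0.1228] 0.89 [264. 218.]
```

View pics/s1c.png

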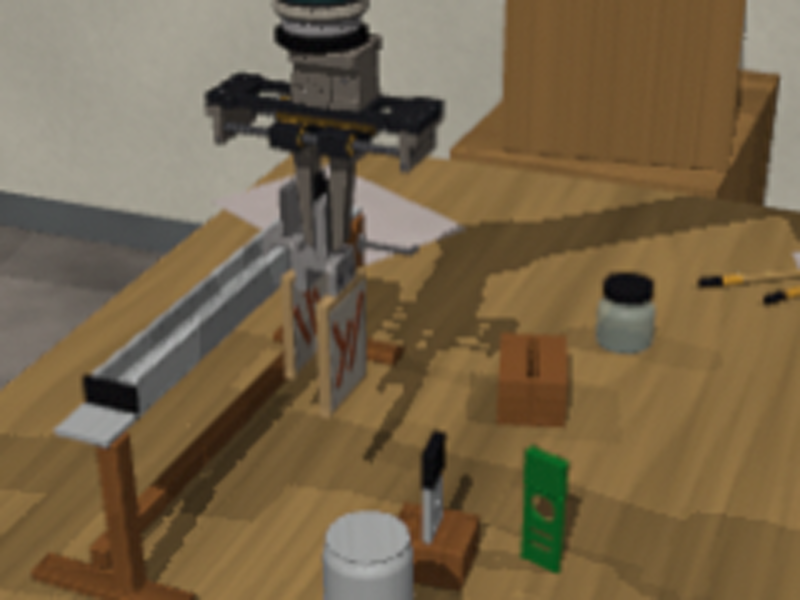

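The carrier is held upright at crop (340,300), foot towards the rail. Reported tab, throat and origin agree with the grasp geometry. Next I seat it.

```bash
python3 - <<'E'
from h import *
R=tool(-.02); F=lambda: np.array(env.sense()["wrist_force"])
env.movel(np.array([.6502,.07,.27]),R,rate=.12); env.pause(.2); f0=F(); print("f0",f0)
env.movel(np.array([.6502,.07,.223]),R,rate=.06); env.pause(.1); print(env.sense()["ee_pos"],F()-f0)
z=.223
while z>.207:
    z-=.001; env.movel(np.array([.6502,.07,z]),R,rate=.02); df=F()-f0
    print(round(z,4),env.sense()["ee_pos"],df)
    if np.abs(df).max()>7: break
s=env.sense(); print(s["t"],s["moment"])
v=cam("side"); save(v[0],"s2.png")
for k in["carrier_tab","carrier_throat","carrier","hung"]:
    for r in tip_of("side",k): print(k,np.array(r["at"]),round(r["score"],2))
save(cv2.resize(v[0][130:265,180:360],(800,600),interpolation=cv2.INTER_CUBIC),"s2c.png")
E
```

```text
f0 [ 0.4515  0.1316 -3.6465]
[0.6505 0.0701 0.2236] [0.0357 0.0124 0.9173]
0.222 [0.6502 0.07   0.2221] [-0.2201 -0.283   1.0083]
0.221 [0.6501 0.07   0.2209] [ 0.2427 -0.0728  0.9474]
0.22 [0.6501 0.07   0.2199] [-1.288  -0.2317  0.8619]
0.219 [0.6502 0.07   0.2189] [-0.1342  0.7744  1.2122]
0.218 [0.6502 0.07   0.2179] [1.4177 0.3363 1.5108]
0.217 [0.6501 0.07   0.2169] [ 0.2864 -0.0273  0.4424]
0.216 [0.6504 0.0701 0.2163] [-0.9207  0.1359  2.1347]
0.215 [0.6504 0.0701 0.2162] [-2.9707 -0.0741  9.1217]
14.8833 [-0.2584  0.5534  0.0306]
carrier_tab [0.6542 0.0654 0.2331] 0.72
carrier_tab [ 0.6084 -0.2073  0.1369] 0.36
carrier_throat [0.6573 0.0716 0.2024] 0.82
carrier [0.6393 0.0679 0.0659] 0.67
hung [ 0.6363 -0.0627  0.0677] 0.95
```

View pics/s2c.png

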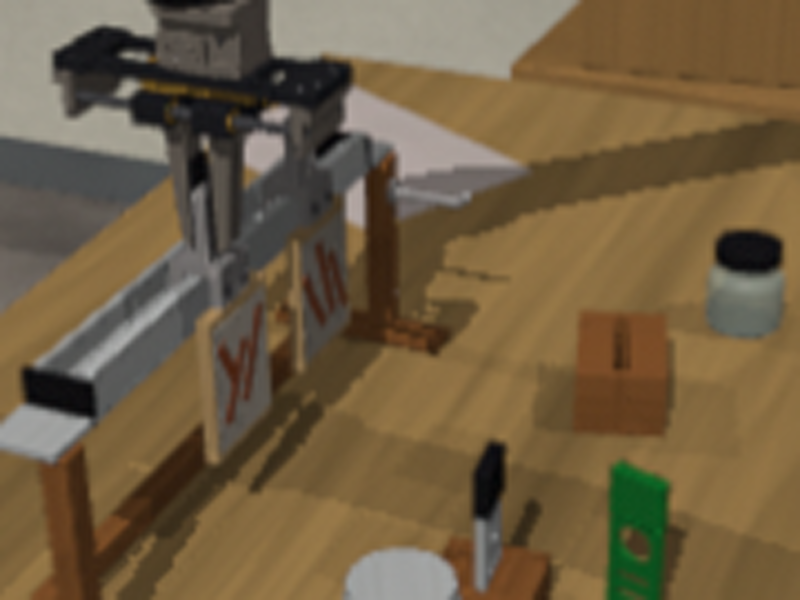

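The hook straddles the lip at crop (215,270), with the foot in the channel. Contact came at TCP z 0.216, which is the nominal seating height. I release, retreat and look over the stencil.

```bash
python3 - <<'E'
from h import *
effector.release(); env.movel(np.array([.6502,.07,.31]),rate=.15)
env.reach(np.array([.43,.119,.26]),tool(.08+np.pi/2)); env.pause(.2)
print(env.sense()["t"],env.sense()["ee_pos"],env.sense()["wrist_force"])
v=cam("wrist"); P=cloud(v); np.savez("w_st.npz",p=P)
for k in["stencil_grip","stencil_eye","stencil_stand"]:
    for r in tip_of("wrist",k): print(k,np.array(r["at"]),round(r["score"],2),proj(v,r["at"])[0].round())
def sel(P,c,r,z0,z1):
    P=P.reshape(-1,3); return P[(np.hypot(P[:,0]-c[0],P[:,1]-c[1])<r)&(P[:,2]>z0)&(P[:,2]<z1)]
for k,r,z in [("gtop",.035,(.123,.14)),("block",.035,(.095,.14)),("stand",.06,(.033,.042)),("plate",.03,(.045,.09))]:
    q=sel(P,(.4327,.119),r,*z)
    if len(q)>4: print(k,len(q),q.mean(0),np.median(q[:,2]),cv2.minAreaRect(q[:,:2].astype(np.float32)))
u=cam("top"); U=cloud(u); w=cam("side"); W=cloud(w)
for n,Q in(("top",U),("side",W)):
    q=sel(Q,(.650,.07),.03,.215,.28); print(n,"tab",len(q),q.mean(0),np.percentile(q[:,2],98),cv2.minAreaRect(q[:,:2].astype(np.float32)))
for k in["carrier_throat","carrier","hung"]:
    for r in tip_of("side",k): print(k,np.array(r["at"]),round(r["score"],2))
a=cv2.resize(v[0][60:210,200:350],(400,400),interpolation=cv2.INTER_CUBIC);b=cv2.resize(w[0][140:260,190:310],(400,400),interpolation=cv2.INTER_CUBIC)
save(np.hstack([a,b]),"m3.png"); save(v[0],"w_st.png")
E
```

```text
18.7083 [0.4304 0.119  0.2601] [ 0.9675 -0.1296  0.1537]
stencil_grip [0.3449 0.0888 0.1017] 0.73 [252. 119.]
stencil_eye [0.4344 0.1213 0.0716] 0.77 [275. 197.]
stencil_eye [0.3419 0.0896 0.0647] 0.67 [255. 118.]
stencil_stand [0.4356 0.121  0.0041] 0.61 [275. 188.]
gtop 449 [0.4323 0.1199 0.1281] 0.12826571024537964 ((0.43252676725387573, 0.12004691362380981), (0.012116017751395702, 0.039285898208618164), 4.697474002838135)
block 625 [0.4308 0.1198 0.1229] 0.12784541967199442 ((0.4325511157512665, 0.11978547275066376), (0.01211605966091156, 0.03981362283229828), 4.6786041259765625)
stand 1560 [0.4244 0.1188 0.0384] 0.038441701170742 ((0.4325869381427765, 0.11979323625564575), (0.06919209659099579, 0.062957264482975), 4.175656318664551)
plate 140 [0.4304 0.1195 0.0629] 0.06285457820265006 ((0.4313815236091614, 0.11957846581935883), (0.0037205375265330076, 0.039779648184776306), 4.445616722106934)
top tab 113 [0.6476 0.0695 0.247 ] 0.26147212445987816 ((0.6493775844573975, 0.06913730502128601), (0.010990106500685215, 0.02997320331633091), 0.34796759486198425)
side tab 118 [0.6494 0.0761 0.2403] 0.25970116969540014 ((0.6506511569023132, 0.07173401117324829), (0.03374862298369408, 0.01246634591370821), 82.92269134521484)
carrier_throat [0.6562 0.0721 0.2025] 0.83
carrier_throat [ 0.6344 -0.064   0.071 ] 0.25
carrier_throat [0.4332 0.1252 0.1092] 0.23
carrier [0.6361 0.0684 0.0672] 0.85
carrier [0.4366 0.1179 0.0099] 0.16
hung [ 0.6366 -0.0628  0.0672] 0.76
```

View pics/m3.png

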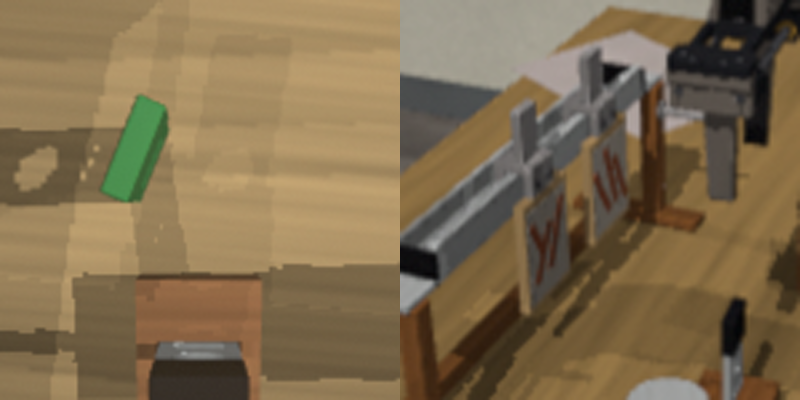

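Left: the black-gripped stencil is in its stand at (200,370), and the green look-alike stands apart at (135,150). So the target is confirmed. Right: both panels hang plumb and separate at (545,240) and (610,190). Next is the stencil grasp.

```bash
python3 - <<'E'
from h import *
R=tool(.08+np.pi/2); p=np.array([.4326,.1199,.095])
env.movel(p+[0,0,.06],R,rate=.15); env.movel(p,R,rate=.1)
effector.grasp(25); s=env.sense(); print(s["t"],s["gripper_width"],s["ee_pos"],s["wrist_force"])
env.movel(p+[0,0,.05],R,rate=.08); env.movel(p+[0,0,.105],R,rate=.15)
Rp=tool(-.02+np.pi/2); pre=np.array([.53,-.2075,.164])
env.reach(pre+[0,0,.03],Rp); env.movel(pre,Rp,rate=.1); env.pause(.3)
s=env.sense(); print(s["t"],s["gripper_width"],s["ee_pos"],s["wrist_force"])
for n in("side","top","wrist"):
    v=cam(n); P=cloud(v).reshape(-1,3); save(v[0],"p_%s.png"%n)
    q=P[(np.hypot(P[:,0]-.53,P[:,1]+.2075)<.035)&(P[:,2]>.07)&(P[:,2]<.135)]
    if len(q)>4: print(n,"plate",len(q),q.mean(0),q.min(0),q.max(0),np.polyfit(q[:,2],q[:,0],1))
    for k in["stencil_eye","stencil_grip","stencil","peg"]:
        for r in tip_of(n,k): print(n,k,np.array(r["at"]),round(r["score"],2),proj(v,r["at"])[0].round())
    if n=="side": a=cv2.resize(v[0][120:240,220:340],(400,400),interpolation=cv2.INTER_CUBIC)
    if n=="wrist": b=cv2.resize(v[0][190:310,180:300],(400,400),interpolation=cv2.INTER_CUBIC)
save(np.hstack([a,b]),"m4.png")
E
```

```text
21.5917 0.03956658474027443 [0.4326 0.1199 0.095 ] [-0.0015  0.0356  0.2647]
24.925 0.03929473741770725 [ 0.5303 -0.2076  0.1645] [-0.1589 -0.3708 -0.839 ]
side plate 69 [ 0.531  -0.2033  0.1089] [ 0.5274 -0.2288  0.0811] [ 0.5361 -0.1811  0.1345] [0.0143 0.5295]
side stencil_eye [0.3394 0.0862 0.0593] 0.72 [325. 253.]
side stencil_eye [ 0.5321 -0.2121  0.1364] 0.49 [297. 176.]
side stencil_grip [0.3444 0.0861 0.0972] 0.88 [324. 241.]
side stencil_grip [ 0.5341 -0.2056  0.178 ] 0.59 [296. 166.]
side stencil [ 0.3391  0.0857 -0.0009] 0.73 [324. 269.]
side stencil [ 0.536  -0.2089  0.0794] 0.46 [295. 191.]
side stencil [ 0.6357 -0.0658  0.0714] 0.18 [253. 206.]
side peg [ 0.605  -0.2068  0.1367] 0.92 [277. 174.]
top plate 7 [ 0.5277 -0.2155  0.0933] [ 0.5269 -0.2292  0.0816] [ 0.5307 -0.1885  0.1047] [-0.0631  0.5336]
top stencil_eye [0.3415 0.0873 0.0616] 0.61 [268. 270.]
top stencil_grip [0.3488 0.0881 0.0978] 0.5 [267. 267.]
top stencil [0.3466 0.0896 0.0011] 0.38 [268. 268.]
top peg [ 0.6092 -0.2088  0.137 ] 0.69 [378. 168.]
wrist plate 1112 [ 0.528  -0.2078  0.1143] [ 0.5264 -0.2277  0.0836] [ 0.5335 -0.1877  0.135 ] [0.033  0.5243]
wrist stencil_eye [ 0.5314 -0.2075  0.1397] 0.57 [274. 240.]
wrist stencil_grip [ 0.5305 -0.2049  0.1751] 0.8 [279. 259.]
wrist stencil [ 0.5316 -0.2043  0.0805] 0.77 [278. 217.]
wrist stencil [ 0.3406  0.0857 -0.0005] 0.71 [537.  24.]
wrist peg [ 0.6093 -0.2079  0.1355] 0.61 [276. 331.]
wrist peg [ 0.5306 -0.2055  0.1397] 0.22 [277. 239.]
```

View pics/m4.png

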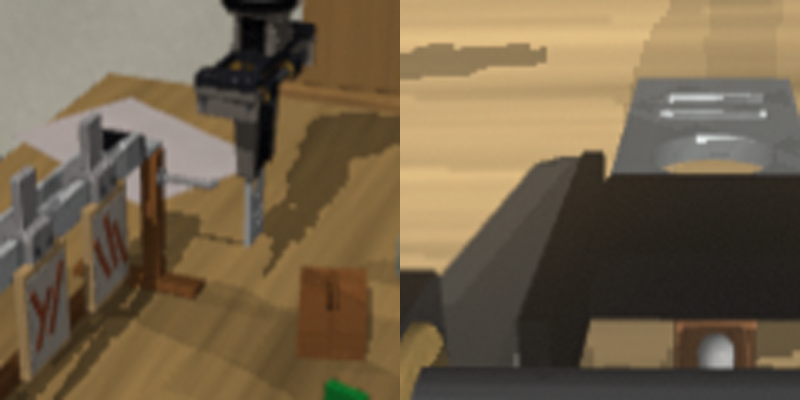

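The stencil hangs plumb in the gripper, left (255,210). On the right, its eye (715,160) lines up with the peg tip (715,345). Next I thread it on, watching the force.

```bash
python3 - <<'E'
from h import *
R=tool(-.02+np.pi/2); F=lambda: np.array(env.sense()["wrist_force"])
f0=F(); L=lambda x,ez: np.array([x,-.2079-.02*(x-.575),ez+.021])
def go(x,ez,rate=.05):
    env.movel(L(x,ez),R,rate=rate); s=env.sense(); df=np.array(s["wrist_force"])-f0; print(x,ez,s["ee_pos"],df); return np.abs(df).max()<5
ok=True
for x,ez in [(.560,.1435),(.568,.143),(.574,.142),(.580,.1405),(.588,.138),(.598,.138),(.598,.132)]:
    ok=go(x,ez)
    if not ok: break
ez=.132
while ok and ez>.121:
    ez-=.001; ok=go(.598,ez,.02)
s=env.sense(); print(ok,s["t"],s["gripper_width"])
v=cam("side"); save(v[0],"t.png"); a=cv2.resize(v[0][120:240,210:330],(400,400),interpolation=cv2.INTER_CUBIC)
w=cam("wrist"); b=cv2.resize(w[0][190:310,180:300],(400,400),interpolation=cv2.INTER_CUBIC)
save(np.hstack([a,b]),"m5.png")
E
```

```text
0.56 0.1435 [ 0.5599 -0.2074  0.1643] [-0.3849 -0.0108  0.9305]
0.568 0.143 [ 0.5682 -0.2077  0.164 ] [-0.4554  0.3325 -0.2786]
0.574 0.142 [ 0.5742 -0.2078  0.1629] [ 0.4007  0.6314 -0.4948]
0.58 0.1405 [ 0.5802 -0.2079  0.1613] [-0.1839  0.397   0.5143]
0.588 0.138 [ 0.5882 -0.208   0.1588] [0.2177 0.6808 0.5947]
0.598 0.138 [ 0.5983 -0.2082  0.159 ] [-0.2033 -0.6094 -0.4591]
0.598 0.132 [ 0.5975 -0.2084  0.1524] [ 0.9145 -0.082   0.0262]
0.598 0.131 [ 0.598  -0.2084  0.152 ] [-0.1818 -0.1747  0.586 ]
0.598 0.13 [ 0.598  -0.2084  0.151 ] [-0.2681  0.5141  1.0722]
0.598 0.129 [ 0.598  -0.2083  0.1499] [0.1385 0.6602 0.0559]
0.598 0.128 [ 0.598  -0.2084  0.1489] [-0.3116 -0.4476 -0.4169]
0.598 0.127 [ 0.598  -0.2084  0.1479] [-0.508   0.3977  1.3416]
0.598 0.126 [ 0.5981 -0.2083  0.147 ] [0.0315 1.0756 0.1985]
0.598 0.125 [ 0.5982 -0.2084  0.1468] [-2.5476  0.3493  7.2392]
False 29.9667 0.03972440034064976
```

View pics/m5.png

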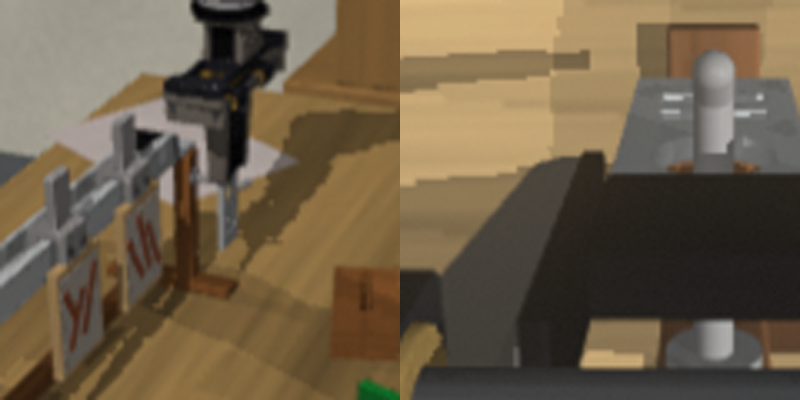

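The peg passes through the eye: its tip is in front of the plate at (713,75) and its root behind at (713,340). Contact came at the nominal height. I release and retreat.

```bash
python3 - <<'E'
from h import *
p=np.array(env.sense()["ee_pos"])
effector.release(); env.movel(p+[0,0,.13],rate=.1)
env.movel(np.array([.46,-.08,.36]),rate=.2); env.pause(1)
s=env.sense(); print(s["t"],s["ee_pos"],s["wrist_force"])
im=[]
for n in("side","top","wrist"):
    v=cam(n); P=cloud(v).reshape(-1,3)
    for k in["stencil_eye","stencil","carrier","carrier_throat","hung","can","jar","carton"]:
        for r in tip_of(n,k)[:3]:
            if r["score"]>.4: print(n,k,np.array(r["at"]),round(r["score"],2))
    q=P[(np.hypot(P[:,0]-.598,P[:,1]+.2084)<.026)&(P[:,2]>.145)&(P[:,2]<.2)]
    if len(q)>4: print(n,"block",len(q),q.mean(0),q.max(0))
    if n=="side": im.append(cv2.resize(v[0][130:250,190:310],(400,400),interpolation=cv2.INTER_CUBIC))
    if n=="wrist": im.append(cv2.resize(v[0][130:330,150:350],(400,400),interpolation=cv2.INTER_CUBIC))
save(np.hstack(im),"m6.png")
E
```

```text
34.5917 [ 0.46 -0.08  0.36] [-0.1562 -0.016  -0.0415]
side stencil_eye [0.3392 0.0886 0.0614] 0.73
side stencil_eye [ 0.5991 -0.2103  0.1215] 0.54
side stencil [ 0.3427  0.0883 -0.0006] 0.67
side carrier [0.6372 0.0676 0.0671] 0.59
side carrier_throat [0.6571 0.075  0.2024] 0.97
side carrier_throat [ 0.6029 -0.2142  0.0638] 0.44
side hung [ 0.6347 -0.0653  0.0684] 0.96
side can [ 0.4011  0.3307 -0.0011] 0.68
side jar [ 0.3696 -0.3439 -0.0004] 0.55
side carton [ 0.6238  0.4454 -0.0022] 0.78
side carton [ 0.6017 -0.2105  0.0595] 0.56
side block 79 [ 0.5973 -0.1999  0.1668] [ 0.6066 -0.1827  0.1843]
top stencil_eye [0.3424 0.087  0.0678] 0.62
top stencil [ 0.3466  0.0886 -0.0013] 0.46
top carrier [0.6375 0.0726 0.0664] 0.73
top carrier [ 0.404   0.3306 -0.0026] 0.48
top carrier_throat [0.6539 0.0725 0.1996] 0.89
top hung [ 0.6357 -0.0622  0.069 ] 0.83
top hung [ 0.4335  0.1197 -0.0018] 0.7
top jar [ 0.3721 -0.339  -0.    ] 0.96
top carton [ 0.6222  0.4451 -0.0016] 0.7
wrist stencil_eye [0.3388 0.0884 0.0641] 0.81
wrist stencil_eye [ 0.5998 -0.2056  0.124 ] 0.6
wrist stencil [0.3433 0.0867 0.0005] 0.86
wrist stencil [ 0.5986 -0.2064  0.06  ] 0.84
wrist stencil [0.4337 0.1219 0.0057] 0.69
wrist carrier [0.6416 0.0654 0.0672] 0.81
wrist carrier_throat [0.6557 0.066  0.2033] 0.98
wrist hung [ 0.6411 -0.0634  0.0689] 0.87
wrist hung [0.6534 0.0673 0.2338] 0.41
wrist can [ 0.4012  0.3335 -0.0034] 0.68
wrist jar [ 0.3737 -0.3406  0.0015] 0.67
wrist jar [ 0.6028 -0.208   0.1609] 0.56
wrist carton [0.6198 0.4429 0.0025] 0.92
wrist block 240 [ 0.5946 -0.1941  0.1677] [ 0.6025 -0.1877  0.1819]
```

View pics/m6.png

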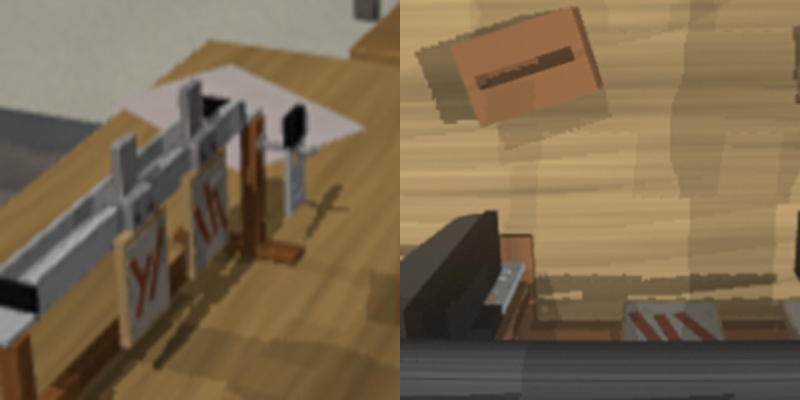

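The side view shows the stencil hanging plumb on the peg at (293,160), with the peg through it. Both panels are on the lip at (145,280) and (210,215), and the bystanders have not moved. I hand the job in.

```bash
python3 - <<'E'
from h import *
workorder.finish_job(); print("done")
E
```

```text
the job is handed in; nothing more can be done
done
```

The sprayed panel and its stencil are both hung up to dry, and I handed the job in at about 35 s of the 67 s allowed.

- **Panel:** It hangs square on the lip about 130 mm along from the other panel, which leaves roughly 50 mm between the two. I lowered it until it met the lip at the expected seated height (tab at 0.233 m, about 9 N) before letting go. Afterwards the cameras put its throat at 0.200–0.203 m and its bottom edge at 0.067 m, close to the expected 0.200 and 0.068 m.
- **Stencil:** I took the one with the black grip, not the green look-alike. The peg passes through its eye, and it hangs plumb with the eye at about 0.122–0.124 m against an expected 0.126 m.
- **Everything else:** The other panel, spray can, jar and carton were found within a few millimetres of where they started, and the gripper was clear of everything.

**Disagreements:** The trained networks kept reporting the green stencil and gave some false low-score hits. In the last check the top camera missed the hung stencil, but the side and wrist cameras both found it. The cameras differed by 1–2 mm on the peg and lip, and the reported throat x varied by up to about 4 mm, within the networks' stated accuracy.

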